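Make up the press-job kit in the nest tray

ROBOT

A 6-joint arm with a two-finger parallel gripper is mounted at the origin on a cart in front of the work surface, level with it; the furniture and walls round the work are solid. World frame = base frame: x ahead of the robot, y to its left, z up, the work surface at z = 0. Lengths are in m, angles in degrees, forces in N, time in s.
With the tool pointing down it reaches from about 0.375 to 0.975 m from the base axis. Payload 3.8 kg.
Tool frame: the origin (TCP) lies midway between the tips of the shut fingers; the grasp point (between the pads) lies 19 mm behind it; z points along the fingers, y is the line along which they close (so a half turn about z gives the same grasp; the last joint's range is limited). The gripper opens to 88 mm and grips with 3 to 60 N. Pads are 18 mm wide; open, the fingers measure 123 mm over their backs; the gripper's body (75 mm by 187 mm) begins 45 mm behind the grasp point.
Start: joints at [-69.265, 15.12, 91.902, -0, 72.978, -2.114], TCP at [0.262, -0.622, 0.239] pointing down, gripper open.
Joint ranges: [-150.88, 150.88], [-54.13, 125.18], [17.81, 147.31], [-75.09, 255.09], [0, 152.58], [-146.25, 146.25]. Speed limits (degrees/s): [147.25, 147.25, 180, 180, 180, 180].

INTERFACE

Orientations are given as [roll, pitch, yaw] about the fixed x, y, z axes, in that order (R = Rz(yaw) Ry(pitch) Rx(roll)).
In Python, from rig import * gives the robot as it stands.
- The arm moves only by the tool play_rows, never from a script. Its argument "commands" is a list of rows, each an object with "slide": the shift along the world's x, y, z in units of 50 mm (1.0 is 50 mm), a list of three; "twist": the turn about the world's z in units of 8 degrees (1.0 is 8 degrees); "jaw": the opening, from 0 (shut) to 1 (fully open). A call has 1 to 10 rows; each row shifts and turns the commanded pose from where the row before left it; what a row does not reach is not made up. A row lasts 1/10 s, in which the tool goes at most 50 mm and 8.59 degrees, less where a joint would pass 70% of its speed; a pose out of reach is approached as far as the arm can. A call is refused whole if a number of a shift passes 1 or a number of a turn 1, either way. A call with a gripper value outside its range is refused whole. The fingers move at their own pace and stop on an object; "newtons" is the grip in N (left out, the last holds). Time passes only in rows, so rows that do not move let the fingers close. It gives the time, the measured TCP pose, the force, the opening and the grip force at its end, in the units of the state.
- sense(): the state, without advancing time (a new reading comes with each control period).
- camera(name): name is "side" or "top"; returns a dict with "color" (384x512x3 uint8, red, green, blue), "fx", "fy", "cx", "cy" (pixels), "R" (3x3) and "t" (3): a world point X has camera coordinates R X + t. Camera axes: x right, y down, z forward; pixel columns grow to the right and rows downward; lengths in m; the calibration is good to about 2 mm. A picture is of the moment at which its call begins. There is no depth.
- sign_off(): hands the job in; it is judged then, once.
The state is a dict: "time_s": time; "joint_pos": joint angles; "dq": joint speeds; "joint_efforts": joint torques, N m; "eef_pos": TCP position; "ee_rot": TCP orientation; "wrist_force": force on the tool from outside, world axes, zero at the start; "ft_torque": the same for the moment, N m; "finger_gap": finger opening in m; "finger_force": force on a finger pad.
Only numpy, scipy, OpenCV 4.12 (cv2) and the standard library are available. Lean on these libraries where they do the work, as an engineer would, in place of code of your own. Each camera call takes 0.05 s, during which the arm holds its last target. There are 200 camera calls.

TASK

Make up the kit for the next press job in the aluminium tray: put the die ring over the steel spigot, stand the bronze guide bush flange down in the mid-sized round nest, lay the larger of the two ball bearings in the widest nest and stand the short stout pin upright in the narrowest one, each fully down in its place. The small bearing and the long slim pin are for another job: leave them as they are, where they are.

Things in the scene. Friction and masses are not known exactly. Their poses are not given: they have to be found in the camera images.
- die_ring: Die ring of the kit: thick flat light-grey steel ring with four small black screws in its top face, 62 mm outside, open bore of about 32 mm, 24 mm high, about 0.34 kg. Lies loose on a thin dark bench mat (top 3 mm above the bench). Origin: centre of its underside, z up.
- guide_bush: Guide bush of the kit: pale bronze (yellowish) sleeve standing on its flange; flange 42 mm in diameter and 11 mm high, sleeve above it 32 mm in diameter, 45 mm high in all, about 0.16 kg. Grip it by the sleeve. Lies loose on a thin dark bench mat (top 3 mm above the bench). Origin: centre of its underside, z up.
- large_bearing: Larger ball bearing, the one of the kit: bright steel with a dark seal, lying flat, 52 mm in diameter, 14 mm high, about 0.11 kg. Treat its bore as closed. Lies loose on a thin dark bench mat (top 3 mm above the bench). Origin: centre of its underside, z up.
- stout_pin: Short stout pin of the kit: turned steel, standing on its end, 22 mm in diameter, 100 mm high, about 0.2 kg. Lies loose on a thin dark bench mat (top 3 mm above the bench). Origin: centre of its underside, z up.
- small_bearing: Smaller ball bearing, NOT of the kit: looks like the larger one, but 40 mm in diameter, 14 mm high. Must stay where it is. Lies loose on a thin dark bench mat (top 3 mm above the bench). Origin: centre of its underside, z up.
- slim_pin: Long slim pin, NOT of the kit: turned steel, standing on its end, 17 mm in diameter, 145 mm high. Must stay where it is and upright; easily knocked over. Lies loose on a thin dark bench mat (top 3 mm above the bench). Origin: centre of its underside, z up.
- ring_nest: Place of the die ring: block with an upright steel spigot (16 mm thick, 14 mm high) at its centre inside a thin orange circle; the ring lies round it, flat on the block's top face (z = 16 mm). Fixed, near-black, 96 x 96 x 16 mm; four blocks lie 2 by 2 at 98 mm pitch, in any order, in a shallow aluminium tray. Origin: centre of its underside, 3 mm above the bench; z up, x and y along its sides.
- bush_nest: Place of the guide bush: the block with the mid-sized round nest, 56 mm in diameter and 10 mm deep, orange floor (z = 6 mm), at its centre. Fixed, near-black, 96 x 96 x 16 mm; four blocks lie 2 by 2 at 98 mm pitch, in any order, in a shallow aluminium tray. Origin: centre of its underside, 3 mm above the bench; z up, x and y along its sides.
- bearing_nest: Place of the larger bearing: the block with the widest and shallowest round nest, 70 mm in diameter and 5 mm deep, orange floor (z = 11 mm), at its centre. Fixed, near-black, 96 x 96 x 16 mm; four blocks lie 2 by 2 at 98 mm pitch, in any order, in a shallow aluminium tray. Origin: centre of its underside, 3 mm above the bench; z up, x and y along its sides.
- pin_nest: Place of the stout pin: the block with the narrowest round nest, 38 mm in diameter and 13 mm deep, orange floor (z = 3 mm), at its centre. Fixed, near-black, 96 x 96 x 16 mm; four blocks lie 2 by 2 at 98 mm pitch, in any order, in a shallow aluminium tray. Origin: centre of its underside, 3 mm above the bench; z up, x and y along its sides.
There are look-alikes about, which are no part of the job. What is shaped like the stout_pin but green or red is not meant.

How it is judged (in metres and radians):
At the end, for the whole second after the job is handed in: Each kit part at rest in its own place: centre within 12 mm of the block's centre, underside within 3 mm of its seat height, upright within 0.08 rad; the small bearing and the slim pin at rest and upright within 15 mm of where they started (horizontal distance between die_ring and ring_nest below 0.012 m and z of die_ring in the frame of ring_nest between 0.013 and 0.019 m and angle between each of die_ring, guide_bush, large_bearing, stout_pin, small_bearing, slim_pin's own z axis and vertical below 0.08 rad and linear speed of each of die_ring, guide_bush, large_bearing, stout_pin, small_bearing, slim_pin below 0.01 m/s and angular speed of each of die_ring, guide_bush, large_bearing, stout_pin below 0.1 rad/s and horizontal distance between guide_bush and bush_nest below 0.012 m and z of guide_bush in the frame of bush_nest between 0.003 and 0.009 m and horizontal distance between large_bearing and bearing_nest below 0.012 m and z of large_bearing in the frame of bearing_nest between 0.008 and 0.014 m and horizontal distance between stout_pin and pin_nest below 0.012 m and z of stout_pin in the frame of pin_nest between 0 and 0.006 m and distance of each of small_bearing, slim_pin from where it was at the start of the episode below 0.015 m); the robot touches nothing.
It fails at once if the slim pin is knocked over (angle between slim_pin's own z axis and vertical above 0.5 rad).
It fails at once if the small bearing or the slim pin is taken away from its place (distance of any of small_bearing, slim_pin from where it was at the start of the episode above 0.03 m).
It also fails if it takes over 134 s, if anything falls off the work surface, if the arm or the gripper's body presses on something with over 40 N, if the wrist force passes 120 N, or if a joint passes its speed limit or range.

## Working session

There is one attempt and no reset: what is moved stays moved. The work goes in short steps, Python scripts to look and compute and a tool call to move; the robot and the scene stay as the last step left them, time stands still between calls to the robot, and variables do not carry over. Pictures are saved under pics/ and viewed, at most 14 in all, crops included, and the job is handed in when it is done.

Besides the shell and the picture viewer there is one more tool, called after "Emit:" as name([rows], argument=value, ...), one row to a line, values as JSON. play_rows: Moves the arm, as the interface text tells. Its arguments: {"type":"object","properties":{"commands":{"type":"array"},"newtons":{"type":"number"}},"required":["commands"]}

```bash
mkdir -p pics
cat > h.py <<'E'
from rig import *
import numpy as np, cv2
def shot(n,f):
    c=camera(n); cv2.imwrite(f,c["color"][:,:,::-1]); np.savez(n+".npz",**c); return c
def ray(n,u,v,z):
    c=np.load(n+".npz"); R=c["R"];t=c["t"]
    d=R.T@np.array([(u-c["cx"])/c["fx"],(v-c["cy"])/c["fy"],1]); o=-R.T@t
    return (o+d*(z-o[2])/d[2]).round(4)
def proj(n,X):
    c=np.load(n+".npz"); p=c["R"]@np.array(X)+c["t"]; return (c["fx"]*p[0]/p[2]+c["cx"],c["fy"]*p[1]/p[2]+c["cy"])
E
python3 - <<'E'
from h import *
a=shot("top","pics/top0.png");b=shot("side","pics/side0.png")
for n in("top","side"):
    c=np.load(n+".npz");print(n,-c["R"].T@c["t"],c["R"][2],c["fx"])
print(sense())
cv2.imwrite("pics/top0b.png",cv2.resize(a["color"][:,:,::-1],(800,600),interpolation=cv2.INTER_CUBIC))
cv2.imwrite("pics/side0b.png",cv2.resize(b["color"][:,:,::-1],(800,600),interpolation=cv2.INTER_CUBIC))
E
```

```text
top [0.26535704 0.04325589 1.25268616] [ 0.21357587  0.02254311 -0.97666635] 438.94722931974434
side [0.2145923  0.85429624 0.5919927 ] [ 0.30163217 -0.78153217 -0.54610027] 396.7716522697795
{'time_s': 0.1, 'joint_pos': array([-6.92638570e+01,  1.51620095e+01,  9.19717421e+01, -2.58740109e-04,
        7.29798749e+01, -2.11565379e+00]), 'dq': array([-0.03415794, -0.01543419, -0.16899327,  0.04299219, -0.08072855,
        0.10877025]), 'joint_efforts': array([-5.59107211e-04, -5.03620362e+01, -3.58071649e+01,  7.30347494e-02,
        2.33458582e-02, -5.96036875e-05]), 'eef_pos': array([ 0.26188916, -0.62142759,  0.23756175]), 'ee_rot': array([-1.79886442e+02, -3.94762751e-03,  2.28518688e+01]), 'wrist_force': array([ 0.27766911,  0.44360267, -0.59473246]), 'ft_torque': array([0.09578422, 0.02171541, 0.01790103]), 'finger_force': 0.0, 'finger_gap': 0.08829278653222812}
```

View pics/top0b.png

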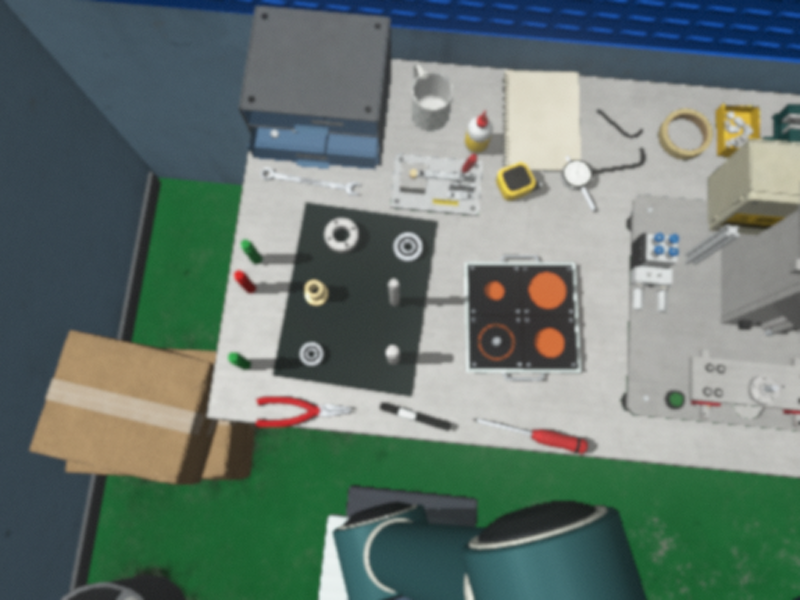

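View pics/side0b.png

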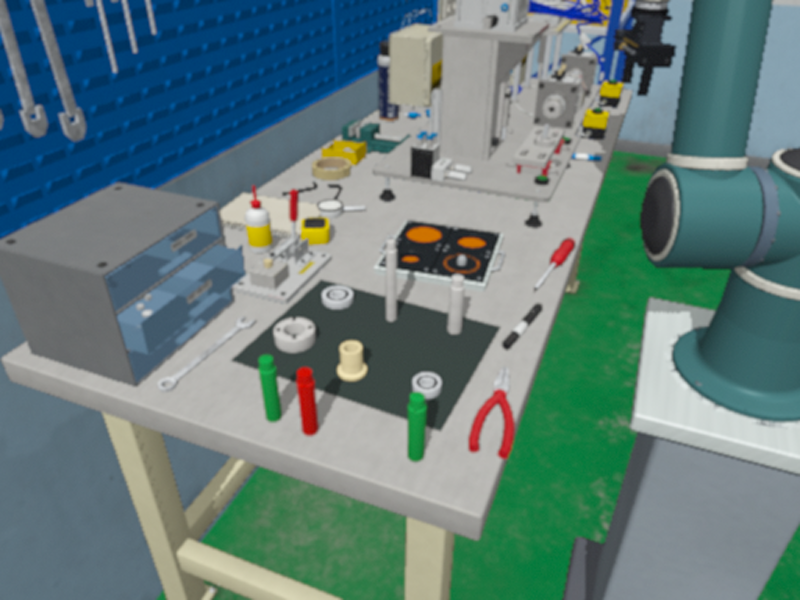

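Candidates in the enlarged top view:
- **Bearings:** (407,246) and (311,353).
- **Grey pins:** (394,291), tall with a long shadow, and (392,353), short. The green and red pins at (250,250), (245,282) and (238,358) are look-alikes.
- **Ring and bush:** ring at (341,234), bush at (316,292).
- **Nests:** pin (495,291), bearing (548,290), ring spigot (497,341), bush (550,343).

I'll check these in a close crop.

Run:
```python
import cv2
a=cv2.imread("pics/top0.png")
cv2.imwrite("pics/c1.png",cv2.resize(a[125:250,170:290],None,fx=4.8,fy=4.8,interpolation=cv2.INTER_CUBIC))
cv2.imwrite("pics/c2.png",cv2.resize(a[160:245,290:380],None,fx=7,fy=7,interpolation=cv2.INTER_CUBIC))
```

```text
(no output)
```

View pics/c1.png

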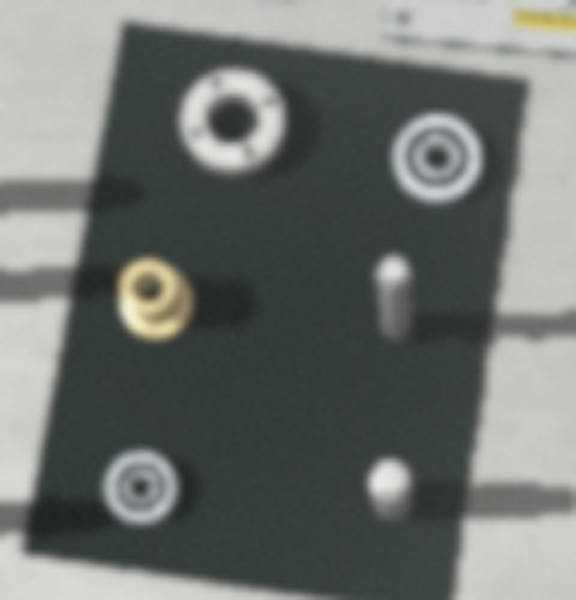

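View pics/c2.png

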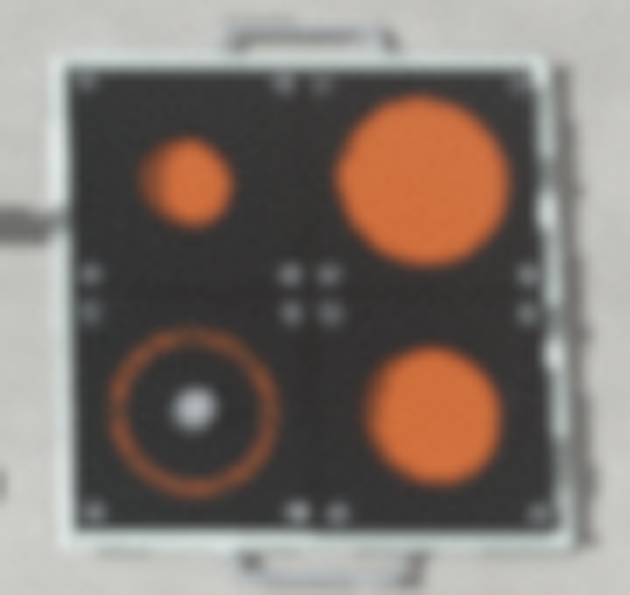

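Run:
```python
from h import *
def c1(u,v,z): return ray("top",170+(u+.5)/4.8-.5,125+(v+.5)/4.8-.5,z)
def c2(u,v,z): return ray("top",290+(u+.5)/7-.5,160+(v+.5)/7-.5,z)
for n,u,v,z in [("ring",233,120,.027),("large",437,157,.017),("small",141,487,.017),("bush",150,287,.048),("bushfl",155,299,.014),("slim",393,268,.148),("slimbase",399,335,.003),("stout",388,476,.103)]: print(n,c1(u,v,z)[:2])
# widths
print(c1(391,157,.017)-c1(483,157,.017), c1(103,487,.017)-c1(179,487,.017))
P=[c2(195,411,.019),c2(424,182,.014),c2(435,416,.009),c2(188,182,.019)]
for n,p in zip(["ringn","bearn","bushn","pinn"],P): print(n,p[:2])
# side checks: project measured points
for n,X in [("stout",(*c1(388,476,.103)[:2],.103)),("slim",(*c1(393,268,.148)[:2],.148)),("ring",(*c1(233,120,.027)[:2],.027)),("bush",(*c1(150,287,.048)[:2],.048)),("large",(*c1(437,157,.017)[:2],.017)),("spig",(*P[0][:2],.033)),("bearn",(*P[1][:2],.014))]: print(n,np.array(proj("side",X))*800/512)
```

```text
ring [0.6573 0.1953]
large [0.6491 0.0695]
small [0.4294 0.2243]
bush [0.5436 0.2294]
bushfl [0.5443 0.2307]
slim [0.5437 0.0845]
slimbase [0.5389 0.0821]
stout [0.4373 0.0771]
[-0.0054  0.0561  0.    ] [-0.0044  0.0447  0.    ]
ringn [ 0.484  -0.1085]
bearn [ 0.59  -0.197]
bushn [ 0.4933 -0.2076]
pinn [ 0.5793 -0.0991]
stout [455.57961276 277.98706059]
slim [389.08767187 240.9167107 ]
ring [293.48476482 327.96437481]
bush [349.59965112 347.04996404]
large [335.94062422 293.81291012]
spig [460.35281311 256.94732431]
bearn [422.83771558 235.20372964]
```

The crop confirms the choices. The larger bearing is at (437,157), 91 px against 76 px for the small one at (141,487). The slim pin's top is at (393,268) and the stout pin's is at (388,476). In the tray crop the nests are pin (188,182), bearing (424,182), ring (195,411) and bush (435,416). The positions agree with the 98 mm pitch and the side view. The order will be bearing, ring, bush, then pin.

Emit:
play_rows([
  {"slide":[0.28,0.74,0.08],"twist":-0.286,"jaw":1},
  {"slide":[0.28,0.74,0.08],"twist":-0.286,"jaw":1},
  {"slide":[0.28,0.74,0.08],"twist":-0.286,"jaw":1},
  {"slide":[0.28,0.74,0.08],"twist":-0.286,"jaw":1},
  {"slide":[0.28,0.74,0.08],"twist":-0.286,"jaw":1},
  {"slide":[0.28,0.74,0.08],"twist":-0.286,"jaw":1},
  {"slide":[0.28,0.74,0.08],"twist":-0.286,"jaw":1},
  {"slide":[0.28,0.74,0.08],"twist":-0.286,"jaw":1},
  {"slide":[0.28,0.74,0.08],"twist":-0.286,"jaw":1},
  {"slide":[0.28,0.74,0.08],"twist":-0.286,"jaw":1},
], newtons=30)

```text
time_s: 1.1
eef_pos: [0.4021, -0.2503, 0.2785]
ee_rot: [-180.0, 0.0, -0.1]
wrist_force: [0.3, -0.5, -0.3]
finger_gap: 0.0879
finger_force: 0.0
```

Emit:
play_rows([
  {"slide":[0.494,0.644,0],"twist":0,"jaw":1},
  {"slide":[0.494,0.644,0],"twist":0,"jaw":1},
  {"slide":[0.494,0.644,0],"twist":0,"jaw":1},
  {"slide":[0.494,0.644,0],"twist":0,"jaw":1},
  {"slide":[0.494,0.644,0],"twist":0,"jaw":1},
  {"slide":[0.494,0.644,0],"twist":0,"jaw":1},
  {"slide":[0.494,0.644,0],"twist":0,"jaw":1},
  {"slide":[0.494,0.644,0],"twist":0,"jaw":1},
  {"slide":[0.494,0.644,0],"twist":0,"jaw":1},
  {"slide":[0.494,0.644,0],"twist":0,"jaw":1},
])

```text
time_s: 2.1
eef_pos: [0.6496, 0.0715, 0.278]
ee_rot: [180.0, 0.1, -0.0]
wrist_force: [-0.8, -0.1, -0.5]
finger_gap: 0.0882
finger_force: 0.0
```

Emit:
play_rows([
  {"slide":[0,0,0],"twist":0,"jaw":1},
  {"slide":[0,0,0],"twist":0,"jaw":1},
  {"slide":[0,0,0],"twist":0,"jaw":1},
])

```text
time_s: 2.4
eef_pos: [0.6484, 0.0692, 0.2782]
ee_rot: [180.0, 0.1, -0.1]
wrist_force: [-0.1, -0.5, 1.2]
finger_gap: 0.0885
finger_force: 0.0
```

Emit:
play_rows([
  {"slide":[0,0,-0.9],"twist":0,"jaw":1},
  {"slide":[0,0,-0.9],"twist":0,"jaw":1},
  {"slide":[0,0,-0.9],"twist":0,"jaw":1},
  {"slide":[0,0,-0.9],"twist":0,"jaw":1},
  {"slide":[0,0,-0.9],"twist":0,"jaw":1},
  {"slide":[0,0,-0.3],"twist":0,"jaw":1},
  {"slide":[0,0,-0.3],"twist":0,"jaw":1},
  {"slide":[0,0,-0.28],"twist":0,"jaw":1},
  {"slide":[0,0,0],"twist":0,"jaw":1},
])

```text
time_s: 3.3
eef_pos: [0.649, 0.0696, 0.0093]
ee_rot: [180.0, 0.0, -0.1]
wrist_force: [-0.3, 0.2, 0.9]
finger_gap: 0.0883
finger_force: 0.0
```

Emit:
play_rows([
  {"slide":[0,0,0],"twist":0,"jaw":0.5},
  {"slide":[0,0,0],"twist":0,"jaw":0.5},
  {"slide":[0,0,0],"twist":0,"jaw":0.5},
  {"slide":[0,0,0],"twist":0,"jaw":0.5},
  {"slide":[0,0,0],"twist":0,"jaw":0.5},
  {"slide":[0,0,0],"twist":0,"jaw":0.5},
  {"slide":[0,0,0],"twist":0,"jaw":0.5},
  {"slide":[0,0,0],"twist":0,"jaw":0.5},
], newtons=30)

```text
time_s: 4.1
eef_pos: [0.6496, 0.07, 0.0104]
ee_rot: [180.0, -0.1, -0.0]
wrist_force: [-1.6, -0.4, 5.2]
finger_gap: 0.0506
finger_force: 30.0
```

Emit:
play_rows([
  {"slide":[0,0,0.3],"twist":0,"jaw":0.5},
  {"slide":[0,0,0.9],"twist":0,"jaw":0.5},
  {"slide":[0,0,0.9],"twist":0,"jaw":0.5},
  {"slide":[0,0,0.9],"twist":0,"jaw":0.5},
  {"slide":[0,0,0.9],"twist":0,"jaw":0.5},
  {"slide":[0,0,0],"twist":0,"jaw":0.5},
  {"slide":[0,0,0],"twist":0,"jaw":0.5},
])

```text
time_s: 4.8
eef_pos: [0.6498, 0.0701, 0.2068]
ee_rot: [-180.0, -0.2, -0.0]
wrist_force: [-0.3, 0.0, -1.8]
finger_gap: 0.0508
finger_force: 30.0
```

Run:
```python
from h import *
a=shot("top","pics/t1.png");b=shot("side","pics/s1.png")
s=sense();print(s["eef_pos"],s["finger_gap"],s["finger_force"])
u,v=map(int,proj("side",s["eef_pos"]));u2,v2=map(int,proj("top",s["eef_pos"]));print(u,v,u2,v2)
def crop(i,u,v): return cv2.resize(i[max(v-60,0):v+60,u-64:u+64,::-1],(400,375),interpolation=cv2.INTER_CUBIC)
cv2.imwrite("pics/v1.png",np.hstack([crop(a["color"],u2,v2),crop(b["color"],u,v)]))
```

```text
[0.64759611 0.06992226 0.20277454] 0.050866658206388214 29.99967724084854
211 123 261 135
```

View pics/v1.png

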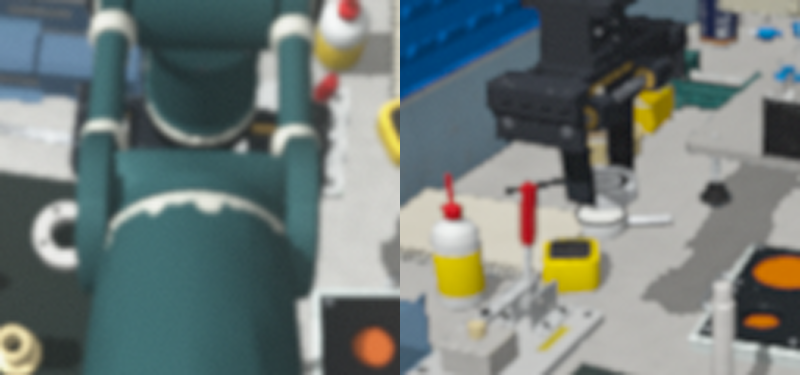

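Right crop: the bearing is held between the fingertips near (610,185), and the grip force is steady. Next is its nest.

Emit:
play_rows([
  {"slide":[-0.148,-0.668,0],"twist":0,"jaw":0.5},
  {"slide":[-0.148,-0.668,0],"twist":0,"jaw":0.5},
  {"slide":[-0.148,-0.668,0],"twist":0,"jaw":0.5},
  {"slide":[-0.148,-0.668,0],"twist":0,"jaw":0.5},
  {"slide":[-0.148,-0.668,0],"twist":0,"jaw":0.5},
  {"slide":[-0.148,-0.668,0],"twist":0,"jaw":0.5},
  {"slide":[-0.148,-0.668,0],"twist":0,"jaw":0.5},
  {"slide":[-0.148,-0.668,0],"twist":0,"jaw":0.5},
  {"slide":[0,0,0],"twist":0,"jaw":0.5},
  {"slide":[0,0,0],"twist":0,"jaw":0.5},
])

```text
time_s: 5.9
eef_pos: [0.5882, -0.1973, 0.2019]
ee_rot: [-179.9, 0.3, -0.1]
wrist_force: [0.5, -0.5, -1.2]
finger_gap: 0.0508
finger_force: 30.0
```

Emit:
play_rows([
  {"slide":[0,0,-0.9],"twist":0,"jaw":0.5},
  {"slide":[0,0,-0.9],"twist":0,"jaw":0.5},
  {"slide":[0,0,-0.9],"twist":0,"jaw":0.5},
  {"slide":[0,0,-0.3],"twist":0,"jaw":0.5},
  {"slide":[0,0,-0.3],"twist":0,"jaw":0.5},
  {"slide":[0,0,-0.1],"twist":0,"jaw":0.5},
  {"slide":[0,0,0],"twist":0,"jaw":0.5},
  {"slide":[0,0,0],"twist":0,"jaw":0.5},
])

```text
time_s: 6.7
eef_pos: [0.5916, -0.1977, 0.0368]
ee_rot: [179.9, -0.2, -0.0]
wrist_force: [0.1, 0.2, -1.2]
finger_gap: 0.0508
finger_force: 30.0
```

Emit:
play_rows([
  {"slide":[0,0,-0.08],"twist":0,"jaw":0.5},
  {"slide":[0,0,-0.08],"twist":0,"jaw":0.5},
  {"slide":[0,0,-0.05],"twist":0,"jaw":0.5},
  {"slide":[0,0,-0.03],"twist":0,"jaw":0.5},
  {"slide":[0,0,0],"twist":0,"jaw":0.5},
  {"slide":[0,0,0],"twist":0,"jaw":0.5},
])

```text
time_s: 7.3
eef_pos: [0.5898, -0.1972, 0.0226]
ee_rot: [-180.0, 0.0, -0.0]
wrist_force: [0.0, -0.1, -1.4]
finger_gap: 0.0508
finger_force: 30.0
```

Emit:
play_rows([
  {"slide":[0,0,-0.03],"twist":0,"jaw":0.5},
  {"slide":[0,0,0],"twist":0,"jaw":0.5},
  {"slide":[0,0,0],"twist":0,"jaw":0.7},
  {"slide":[0,0,0],"twist":0,"jaw":0.8},
  {"slide":[0,0,0],"twist":0,"jaw":0.8},
  {"slide":[0,0,0],"twist":0,"jaw":0.8},
  {"slide":[0,0,0],"twist":0,"jaw":0.8},
])

```text
time_s: 8.0
eef_pos: [0.5899, -0.1972, 0.0212]
ee_rot: [180.0, -0.0, -0.0]
wrist_force: [-0.2, 0.2, 0.4]
finger_gap: 0.0704
finger_force: 0.0
```

Emit:
play_rows([
  {"slide":[0,0,0.2],"twist":0,"jaw":0.8},
  {"slide":[0,0,0.8],"twist":0,"jaw":1},
  {"slide":[0,0,0.9],"twist":0,"jaw":1},
  {"slide":[0,0,0.9],"twist":0,"jaw":1},
  {"slide":[0,0,0.9],"twist":0,"jaw":1},
  {"slide":[0,0,0.7],"twist":0,"jaw":1},
  {"slide":[0,0,0],"twist":0,"jaw":1},
])

```text
time_s: 8.7
eef_pos: [0.5936, -0.1986, 0.2499]
ee_rot: [179.7, -0.7, -0.0]
wrist_force: [0.8, 0.2, 0.4]
finger_gap: 0.088
finger_force: 0.0
```

Emit:
play_rows([
  {"slide":[0.135,0.785,0],"twist":0,"jaw":1},
  {"slide":[0.135,0.785,0],"twist":0,"jaw":1},
  {"slide":[0.135,0.785,0],"twist":0,"jaw":1},
  {"slide":[0.135,0.785,0],"twist":0,"jaw":1},
  {"slide":[0.135,0.785,0],"twist":0,"jaw":1},
  {"slide":[0.135,0.785,0],"twist":0,"jaw":1},
  {"slide":[0.135,0.785,0],"twist":0,"jaw":1},
  {"slide":[0.135,0.785,0],"twist":0,"jaw":1},
  {"slide":[0.135,0.785,0],"twist":0,"jaw":1},
  {"slide":[0.135,0.785,0],"twist":0,"jaw":1},
])

```text
time_s: 9.7
eef_pos: [0.6569, 0.1968, 0.2404]
ee_rot: [180.0, 0.1, -0.0]
wrist_force: [0.5, -0.1, -0.1]
finger_gap: 0.0883
finger_force: 0.0
```

Emit:
play_rows([
  {"slide":[0,0,0],"twist":0,"jaw":1},
  {"slide":[0,0,-0.8],"twist":0,"jaw":1},
  {"slide":[0,0,-0.9],"twist":0,"jaw":1},
  {"slide":[0,0,-0.9],"twist":0,"jaw":1},
  {"slide":[0,0,-0.9],"twist":0,"jaw":1},
  {"slide":[0,0,-0.3],"twist":0,"jaw":1},
  {"slide":[0,0,0],"twist":0,"jaw":1},
  {"slide":[0,0,0],"twist":0,"jaw":1},
])

```text
time_s: 10.5
eef_pos: [0.6586, 0.1952, 0.0528]
ee_rot: [-180.0, -0.1, -0.1]
wrist_force: [0.2, 0.0, 0.1]
finger_gap: 0.0881
finger_force: 0.0
```

Run:
```python
from h import *
a=shot("top","pics/t2.png");b=shot("side","pics/s2.png")
s=sense();print(s["eef_pos"],s["finger_gap"])
cv2.imwrite("pics/v2.png",np.hstack([cv2.resize(i[...,::-1],None,fx=4,fy=4,interpolation=cv2.INTER_CUBIC) for i in (a["color"][150:250,280:380],b["color"][140:240,150:250])]))
```

```text
[0.65995127 0.1957102  0.05469488] 0.08816457062696222
```

View pics/v2.png

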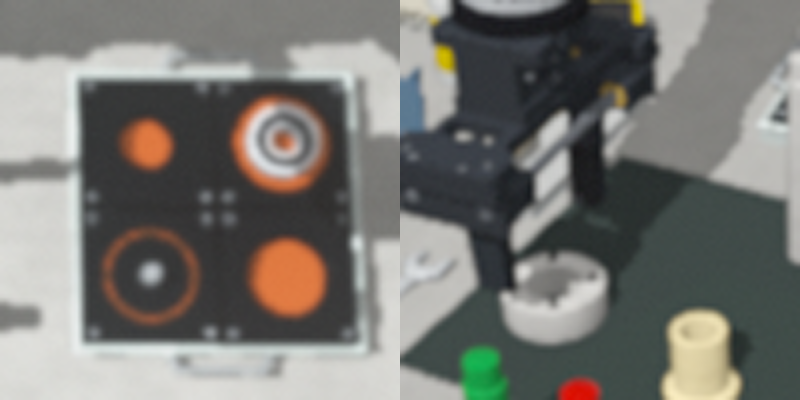

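The larger bearing lies in its nest: bearing centre (284,141), nest centre about (281,144), so 2 mm off. The fingers straddle the ring.

Emit:
play_rows([
  {"slide":[0,0,-0.3],"twist":0,"jaw":1},
  {"slide":[0,0,-0.3],"twist":0,"jaw":1},
  {"slide":[0,0,-0.2],"twist":0,"jaw":1},
  {"slide":[0,0,0],"twist":0,"jaw":1},
  {"slide":[0,0,0],"twist":0,"jaw":0.6},
  {"slide":[0,0,0],"twist":0,"jaw":0.6},
  {"slide":[0,0,0],"twist":0,"jaw":0.6},
  {"slide":[0,0,0],"twist":0,"jaw":0.6},
  {"slide":[0,0,0],"twist":0,"jaw":0.6},
  {"slide":[0,0,0],"twist":0,"jaw":0.6},
], newtons=45)

```text
time_s: 11.6
eef_pos: [0.658, 0.1953, 0.0119]
ee_rot: [-180.0, -0.1, -0.0]
wrist_force: [-0.4, -0.4, 1.6]
finger_gap: 0.0601
finger_force: 45.0
```

Emit:
play_rows([
  {"slide":[0,0,0.3],"twist":0,"jaw":0.6},
  {"slide":[0,0,0.7],"twist":0,"jaw":0.6},
  {"slide":[0,0,0.9],"twist":0,"jaw":0.6},
  {"slide":[0,0,0.9],"twist":0,"jaw":0.6},
  {"slide":[0,0,0.9],"twist":0,"jaw":0.6},
  {"slide":[0,0,0.7],"twist":0,"jaw":0.6},
  {"slide":[0,0,0],"twist":0,"jaw":0.6},
])

```text
time_s: 12.3
eef_pos: [0.6608, 0.1963, 0.2394]
ee_rot: [-179.8, -0.7, -0.0]
wrist_force: [1.3, -0.1, -2.4]
finger_gap: 0.0601
finger_force: 45.0
```

Emit:
play_rows([
  {"slide":[-0.348,-0.608,0],"twist":0,"jaw":0.6},
  {"slide":[-0.348,-0.608,0],"twist":0,"jaw":0.6},
  {"slide":[-0.348,-0.608,0],"twist":0,"jaw":0.6},
  {"slide":[-0.348,-0.608,0],"twist":0,"jaw":0.6},
  {"slide":[-0.348,-0.608,0],"twist":0,"jaw":0.6},
  {"slide":[-0.348,-0.608,0],"twist":0,"jaw":0.6},
  {"slide":[-0.348,-0.608,0],"twist":0,"jaw":0.6},
  {"slide":[-0.348,-0.608,0],"twist":0,"jaw":0.6},
  {"slide":[-0.348,-0.608,0],"twist":0,"jaw":0.6},
  {"slide":[-0.348,-0.608,0],"twist":0,"jaw":0.6},
])

```text
time_s: 13.3
eef_pos: [0.4808, -0.1093, 0.2284]
ee_rot: [-179.9, 0.2, -0.0]
wrist_force: [-0.4, -0.1, -3.4]
finger_gap: 0.06
finger_force: 45.0
```

Emit:
play_rows([
  {"slide":[0,0,0],"twist":0,"jaw":0.6},
  {"slide":[0,0,-0.8],"twist":0,"jaw":0.6},
  {"slide":[0,0,-0.9],"twist":0,"jaw":0.6},
  {"slide":[0,0,-0.9],"twist":0,"jaw":0.6},
  {"slide":[0,0,-0.7],"twist":0,"jaw":0.6},
  {"slide":[0,0,-0.14],"twist":0,"jaw":0.6},
  {"slide":[0,0,0],"twist":0,"jaw":0.6},
  {"slide":[0,0,0],"twist":0,"jaw":0.6},
])

```text
time_s: 14.1
eef_pos: [0.4847, -0.1088, 0.0604]
ee_rot: [180.0, -0.1, -0.0]
wrist_force: [0.3, -0.1, -4.1]
finger_gap: 0.0605
finger_force: 45.0
```

Run:
```python
from h import *
b=shot("side","pics/s3.png")
s=sense();print(s["eef_pos"],s["finger_gap"])
u,v=map(int,proj("side",(.4835,-.1088,.045)));print(u,v)
cv2.imwrite("pics/v3.png",cv2.resize(b["color"][v-50:v+50,u-65:u+65,::-1],None,fx=6,fy=6,interpolation=cv2.INTER_CUBIC))
```

```text
[ 0.48540185 -0.10904389  0.06119869] 0.060125778617061185
295 160
```

View pics/v3.png

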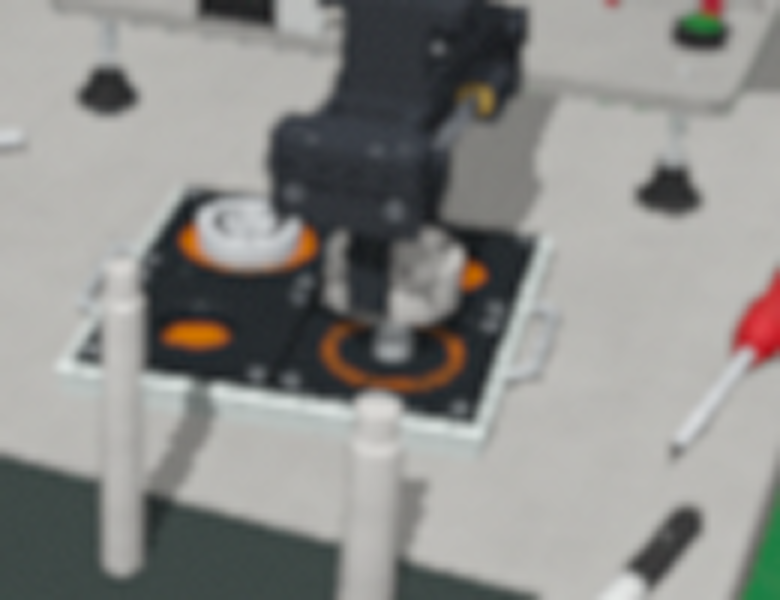

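The ring (centre u≈394) hangs right over the spigot (u≈392). Lowering it.

Emit:
play_rows([
  {"slide":[0,0,-0.15],"twist":0,"jaw":0.6},
  {"slide":[0,0,-0.15],"twist":0,"jaw":0.6},
  {"slide":[0,0,-0.15],"twist":0,"jaw":0.6},
  {"slide":[0,0,-0.12],"twist":0,"jaw":0.6},
  {"slide":[0,0,-0.04],"twist":0,"jaw":0.6},
  {"slide":[0,0,0],"twist":0,"jaw":0.6},
  {"slide":[0,0,0],"twist":0,"jaw":0.6},
])

```text
time_s: 14.85
eef_pos: [0.4836, -0.1088, 0.0287]
ee_rot: [180.0, -0.0, -0.0]
wrist_force: [0.4, -0.5, -3.0]
finger_gap: 0.0604
finger_force: 45.0
```

Emit:
play_rows([
  {"slide":[0,0,-0.02],"twist":0,"jaw":0.6},
  {"slide":[0,0,0],"twist":0,"jaw":0.7},
  {"slide":[0,0,0],"twist":0,"jaw":0.85},
  {"slide":[0,0,0],"twist":0,"jaw":0.85},
  {"slide":[0,0,0],"twist":0,"jaw":0.85},
  {"slide":[0,0,0],"twist":0,"jaw":0.85},
])

```text
time_s: 15.45
eef_pos: [0.4836, -0.1088, 0.0279]
ee_rot: [180.0, -0.0, -0.0]
wrist_force: [0.3, 0.2, 0.2]
finger_gap: 0.0749
finger_force: 0.0
```

Emit:
play_rows([
  {"slide":[0,0,0.2],"twist":0,"jaw":0.85},
  {"slide":[0,0,0.8],"twist":0,"jaw":0.85},
  {"slide":[0,0,0.9],"twist":0,"jaw":0.85},
  {"slide":[0,0,0.9],"twist":0,"jaw":0.85},
  {"slide":[0,0,0.9],"twist":0,"jaw":0.85},
  {"slide":[0,0,0.6],"twist":0,"jaw":0.85},
  {"slide":[0,0,0],"twist":0,"jaw":0.85},
])

```text
time_s: 16.15
eef_pos: [0.4867, -0.1096, 0.2497]
ee_rot: [179.8, -0.6, -0.0]
wrist_force: [0.8, 0.4, 0.7]
finger_gap: 0.0748
finger_force: 0.0
```

Emit:
play_rows([
  {"slide":[0.121,0.677,0],"twist":0,"jaw":0.85},
  {"slide":[0.121,0.677,0],"twist":0,"jaw":0.85},
  {"slide":[0.121,0.677,0],"twist":0,"jaw":0.85},
  {"slide":[0.121,0.677,0],"twist":0,"jaw":0.85},
  {"slide":[0.121,0.677,0],"twist":0,"jaw":0.85},
  {"slide":[0.121,0.677,0],"twist":0,"jaw":0.85},
  {"slide":[0.121,0.677,0],"twist":0,"jaw":0.85},
  {"slide":[0.121,0.677,0],"twist":0,"jaw":0.85},
  {"slide":[0.121,0.677,0],"twist":0,"jaw":0.85},
  {"slide":[0.121,0.677,0],"twist":0,"jaw":0.85},
])

```text
time_s: 17.15
eef_pos: [0.5432, 0.231, 0.2416]
ee_rot: [180.0, 0.1, -0.0]
wrist_force: [-0.8, -0.2, 0.2]
finger_gap: 0.0747
finger_force: 0.0
```

Emit:
play_rows([
  {"slide":[0,0,0],"twist":0,"jaw":0.85},
  {"slide":[0,0,-0.8],"twist":0,"jaw":0.85},
  {"slide":[0,0,-0.9],"twist":0,"jaw":0.85},
  {"slide":[0,0,-0.9],"twist":0,"jaw":0.85},
  {"slide":[0,0,-0.8],"twist":0,"jaw":0.85},
  {"slide":[0,0,0],"twist":0,"jaw":0.85},
  {"slide":[0,0,0],"twist":0,"jaw":0.85},
])

```text
time_s: 17.85
eef_pos: [0.543, 0.2288, 0.0721]
ee_rot: [179.9, 0.2, -0.1]
wrist_force: [-0.4, -0.3, 0.3]
finger_gap: 0.0749
finger_force: 0.0
```

Run:
```python
from h import *
a=shot("top","pics/t4.png");b=shot("side","pics/s4.png")
s=sense();print(s["eef_pos"],s["finger_gap"])
u,v=map(int,proj("side",(.544,.2297,.05)));print(u,v)
cv2.imwrite("pics/v4.png",np.hstack([cv2.resize(i[...,::-1],(400,400),interpolation=cv2.INTER_CUBIC) for i in (a["color"][150:250,280:380],b["color"][v-50:v+50,u-50:u+50])]))
```

```text
[0.54574071 0.23009831 0.07526828] 0.07488024272424404
223 221
```

View pics/v4.png

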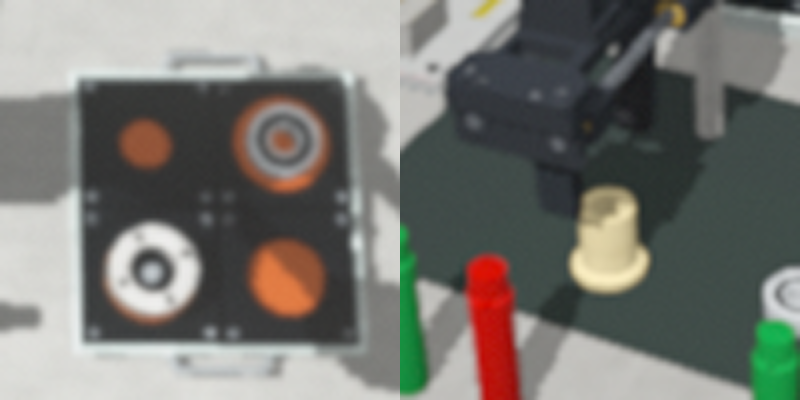

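The ring is seated round the spigot, at (152,272) against the orange circle at (150,276). The fingers straddle the bush, so I'll lower and grip.

Emit:
play_rows([
  {"slide":[0,0,-0.35],"twist":0,"jaw":0.85},
  {"slide":[0,0,-0.35],"twist":0,"jaw":0.85},
  {"slide":[0,0,-0.3],"twist":0,"jaw":0.85},
  {"slide":[0,0,0],"twist":0,"jaw":0.85},
  {"slide":[0,0,0],"twist":0,"jaw":0.25},
  {"slide":[0,0,0],"twist":0,"jaw":0.25},
  {"slide":[0,0,0],"twist":0,"jaw":0.25},
  {"slide":[0,0,0],"twist":0,"jaw":0.25},
  {"slide":[0,0,0],"twist":0,"jaw":0.25},
  {"slide":[0,0,0],"twist":0,"jaw":0.25},
], newtons=30)

```text
time_s: 18.95
eef_pos: [0.544, 0.2297, 0.0229]
ee_rot: [180.0, -0.0, -0.0]
wrist_force: [0.9, -0.7, 1.2]
finger_gap: 0.0298
finger_force: 30.1
```

Emit:
play_rows([
  {"slide":[0,0,0],"twist":0,"jaw":0.25},
  {"slide":[0,0,0],"twist":0,"jaw":0.25},
  {"slide":[0,0,0],"twist":0,"jaw":0.25},
  {"slide":[0,0,0],"twist":0,"jaw":0.25},
])

```text
time_s: 19.35
eef_pos: [0.544, 0.2297, 0.0228]
ee_rot: [180.0, -0.0, -0.0]
wrist_force: [1.0, -1.4, 1.9]
finger_gap: 0.0296
finger_force: 30.0
```

Emit:
play_rows([
  {"slide":[0,0,0.35],"twist":0,"jaw":0.25},
  {"slide":[0,0,0.8],"twist":0,"jaw":0.25},
  {"slide":[0,0,0.8],"twist":0,"jaw":0.25},
  {"slide":[0,0,0.8],"twist":0,"jaw":0.25},
  {"slide":[0,0,0.8],"twist":0,"jaw":0.25},
  {"slide":[0,0,0.8],"twist":0,"jaw":0.25},
  {"slide":[0,0,0],"twist":0,"jaw":0.25},
  {"slide":[0,0,0],"twist":0,"jaw":0.25},
])

```text
time_s: 20.15
eef_pos: [0.5442, 0.23, 0.2407]
ee_rot: [-180.0, -0.1, -0.0]
wrist_force: [0.6, -0.4, -1.9]
finger_gap: 0.0295
finger_force: 30.0
```

Emit:
play_rows([
  {"slide":[-0.102,-0.873,0],"twist":0,"jaw":0.25},
  {"slide":[-0.102,-0.873,0],"twist":0,"jaw":0.25},
  {"slide":[-0.102,-0.873,0],"twist":0,"jaw":0.25},
  {"slide":[-0.102,-0.873,0],"twist":0,"jaw":0.25},
  {"slide":[-0.102,-0.873,0],"twist":0,"jaw":0.25},
  {"slide":[-0.102,-0.873,0],"twist":0,"jaw":0.25},
  {"slide":[-0.102,-0.873,0],"twist":0,"jaw":0.25},
  {"slide":[-0.102,-0.873,0],"twist":0,"jaw":0.25},
  {"slide":[-0.102,-0.873,0],"twist":0,"jaw":0.25},
  {"slide":[-0.102,-0.873,0],"twist":0,"jaw":0.25},
])

```text
time_s: 21.15
eef_pos: [0.4907, -0.2076, 0.2367]
ee_rot: [-179.9, 0.3, -0.0]
wrist_force: [0.2, 0.2, -1.2]
finger_gap: 0.0297
finger_force: 30.0
```

Emit:
play_rows([
  {"slide":[0,0,0],"twist":0,"jaw":0.25},
  {"slide":[0,0,-0.8],"twist":0,"jaw":0.25},
  {"slide":[0,0,-0.8],"twist":0,"jaw":0.25},
  {"slide":[0,0,-0.8],"twist":0,"jaw":0.25},
  {"slide":[0,0,-0.8],"twist":0,"jaw":0.25},
  {"slide":[0,0,-0.4],"twist":0,"jaw":0.25},
  {"slide":[0,0,0],"twist":0,"jaw":0.25},
  {"slide":[0,0,0],"twist":0,"jaw":0.25},
])

```text
time_s: 21.95
eef_pos: [0.4917, -0.2056, 0.0587]
ee_rot: [-179.9, 0.2, -0.0]
wrist_force: [0.3, -0.1, -1.0]
finger_gap: 0.03
finger_force: 30.0
```

Run:
```python
from h import *
b=shot("side","pics/s5.png")
s=sense();print(s["eef_pos"],s["finger_gap"])
u,v=map(int,proj("side",(.4928,-.2067,.045)));print(u,v)
cv2.imwrite("pics/v5.png",cv2.resize(b["color"][v-40:v+40,u-50:u+50,::-1],None,fx=6,fy=6,interpolation=cv2.INTER_CUBIC))
```

```text
[ 0.49300157 -0.2063106   0.06018171] 0.029862695532995753
301 145
```

View pics/v5.png

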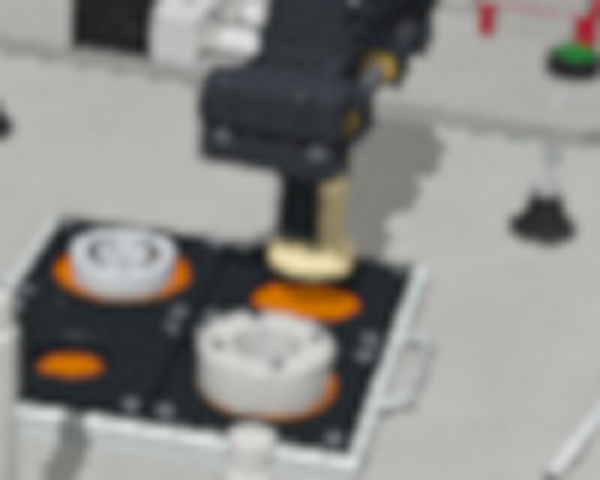

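The bush flange (u≈311) hangs over its nest (u≈306), good to about 2 mm. Lowering it.

Emit:
play_rows([
  {"slide":[0,0,-0.15],"twist":0,"jaw":0.25},
  {"slide":[0,0,-0.15],"twist":0,"jaw":0.25},
  {"slide":[0,0,-0.15],"twist":0,"jaw":0.25},
  {"slide":[0,0,-0.1],"twist":0,"jaw":0.25},
  {"slide":[0,0,-0.05],"twist":0,"jaw":0.25},
  {"slide":[0,0,0],"twist":0,"jaw":0.25},
  {"slide":[0,0,0],"twist":0,"jaw":0.25},
])

```text
time_s: 22.7
eef_pos: [0.4929, -0.2068, 0.0302]
ee_rot: [-180.0, 0.0, -0.0]
wrist_force: [-1.1, 0.1, -1.1]
finger_gap: 0.0296
finger_force: 30.0
```

Emit:
play_rows([
  {"slide":[0,0,-0.01],"twist":0,"jaw":0.25},
  {"slide":[0,0,0],"twist":0,"jaw":0.4},
  {"slide":[0,0,0],"twist":0,"jaw":0.65},
  {"slide":[0,0,0],"twist":0,"jaw":0.65},
  {"slide":[0,0,0],"twist":0,"jaw":0.65},
  {"slide":[0,0,0],"twist":0,"jaw":0.65},
])

```text
time_s: 23.3
eef_pos: [0.493, -0.2068, 0.0298]
ee_rot: [180.0, -0.0, -0.0]
wrist_force: [-0.1, 0.5, -0.5]
finger_gap: 0.057
finger_force: 0.0
```

Emit:
play_rows([
  {"slide":[0,0,0.2],"twist":0,"jaw":0.65},
  {"slide":[0,0,0.8],"twist":0,"jaw":0.65},
  {"slide":[0,0,0.9],"twist":0,"jaw":0.65},
  {"slide":[0,0,0.9],"twist":0,"jaw":0.65},
  {"slide":[0,0,0.9],"twist":0,"jaw":0.65},
  {"slide":[0,0,0.7],"twist":0,"jaw":0.65},
  {"slide":[0,0,0],"twist":0,"jaw":0.65},
])

```text
time_s: 24.0
eef_pos: [0.4964, -0.2083, 0.2577]
ee_rot: [179.7, -0.7, -0.0]
wrist_force: [-0.5, 0.7, 0.1]
finger_gap: 0.0574
finger_force: 0.0
```

Emit:
play_rows([
  {"slide":[-0.139,0.71,0],"twist":0,"jaw":0.65},
  {"slide":[-0.139,0.71,0],"twist":0,"jaw":0.65},
  {"slide":[-0.139,0.71,0],"twist":0,"jaw":0.65},
  {"slide":[-0.139,0.71,0],"twist":0,"jaw":0.65},
  {"slide":[-0.139,0.71,0],"twist":0,"jaw":0.65},
  {"slide":[-0.139,0.71,0],"twist":0,"jaw":0.65},
  {"slide":[-0.139,0.71,0],"twist":0,"jaw":0.65},
  {"slide":[-0.139,0.71,0],"twist":0,"jaw":0.65},
  {"slide":[0,0,0],"twist":0,"jaw":0.65},
  {"slide":[0,0,0],"twist":0,"jaw":0.65},
])

```text
time_s: 25.0
eef_pos: [0.4367, 0.0777, 0.2492]
ee_rot: [180.0, 0.0, 0.1]
wrist_force: [0.0, -0.3, -0.8]
finger_gap: 0.0574
finger_force: 0.0
```

Emit:
play_rows([
  {"slide":[0,0,-0.8],"twist":0,"jaw":0.65},
  {"slide":[0,0,-0.8],"twist":0,"jaw":0.65},
  {"slide":[0,0,-0.8],"twist":0,"jaw":0.65},
  {"slide":[0,0,0],"twist":0,"jaw":0.65},
  {"slide":[0,0,0],"twist":0,"jaw":0.65},
])

```text
time_s: 25.5
eef_pos: [0.437, 0.0762, 0.1295]
ee_rot: [180.0, 0.1, -0.1]
wrist_force: [0.4, 0.4, 0.1]
finger_gap: 0.0574
finger_force: 0.0
```

Run:
```python
from h import *
a=shot("top","pics/t6.png");b=shot("side","pics/s6.png")
s=sense();print(s["eef_pos"],s["finger_gap"])
u,v=map(int,proj("side",(.4373,.0771,.103)));print(u,v)
cv2.imwrite("pics/v6.png",np.hstack([cv2.resize(i[...,::-1],(400,400),interpolation=cv2.INTER_CUBIC) for i in (a["color"][150:250,280:380],b["color"][v-50:v+50,u-50:u+50])]))
```

```text
[0.43924494 0.0768473  0.1319296 ] 0.05719331325680176
291 177
```

View pics/v6.png

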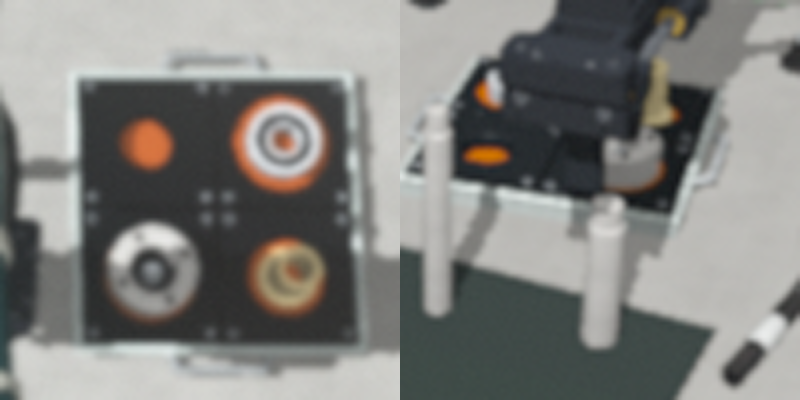

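Bearing, ring and bush all sit in their places. The slim pin is undisturbed, and the gripper is above the stout pin at (605,205). Lowering and gripping below its neck.

Emit:
play_rows([
  {"slide":[0,0,-0.4],"twist":0,"jaw":0.65},
  {"slide":[0,0,-0.4],"twist":0,"jaw":0.65},
  {"slide":[0,0,-0.4],"twist":0,"jaw":0.65},
  {"slide":[0,0,-0.34],"twist":0,"jaw":0.65},
  {"slide":[0,0,0],"twist":0,"jaw":0.65},
  {"slide":[0,0,0],"twist":0,"jaw":0.65},
])

```text
time_s: 26.2
eef_pos: [0.439, 0.0773, 0.0545]
ee_rot: [-180.0, -0.2, -0.0]
wrist_force: [0.5, 0.3, 0.2]
finger_gap: 0.0575
finger_force: 0.0
```

Emit:
play_rows([
  {"slide":[0,0,0],"twist":0,"jaw":0.15},
  {"slide":[0,0,0],"twist":0,"jaw":0.15},
  {"slide":[0,0,0],"twist":0,"jaw":0.15},
  {"slide":[0,0,0],"twist":0,"jaw":0.15},
  {"slide":[0,0,0],"twist":0,"jaw":0.15},
  {"slide":[0,0,0],"twist":0,"jaw":0.15},
  {"slide":[0,0,0],"twist":0,"jaw":0.15},
  {"slide":[0,0,0],"twist":0,"jaw":0.15},
  {"slide":[0,0,0],"twist":0,"jaw":0.15},
], newtons=35)

```text
time_s: 27.1
eef_pos: [0.4376, 0.0773, 0.053]
ee_rot: [-180.0, -0.0, -0.0]
wrist_force: [-0.1, -0.3, 3.7]
finger_gap: 0.0209
finger_force: 35.0
```

Emit:
play_rows([
  {"slide":[0,0,0.2],"twist":0,"jaw":0.15},
  {"slide":[0,0,0.7],"twist":0,"jaw":0.15},
  {"slide":[0,0,0.7],"twist":0,"jaw":0.15},
  {"slide":[0,0,0.7],"twist":0,"jaw":0.15},
  {"slide":[0,0,0.7],"twist":0,"jaw":0.15},
  {"slide":[0,0,0],"twist":0,"jaw":0.15},
])

```text
time_s: 27.7
eef_pos: [0.4406, 0.0778, 0.2081]
ee_rot: [-179.9, -0.6, -0.0]
wrist_force: [0.9, 0.5, -1.9]
finger_gap: 0.021
finger_force: 35.0
```

Emit:
play_rows([
  {"slide":[0.358,-0.441,0],"twist":0,"jaw":0.15},
  {"slide":[0.358,-0.441,0],"twist":0,"jaw":0.15},
  {"slide":[0.358,-0.441,0],"twist":0,"jaw":0.15},
  {"slide":[0.358,-0.441,0],"twist":0,"jaw":0.15},
  {"slide":[0.358,-0.441,0],"twist":0,"jaw":0.15},
  {"slide":[0.358,-0.441,0],"twist":0,"jaw":0.15},
  {"slide":[0.358,-0.441,0],"twist":0,"jaw":0.15},
  {"slide":[0.358,-0.441,0],"twist":0,"jaw":0.15},
  {"slide":[0,0,0],"twist":0,"jaw":0.15},
  {"slide":[0,0,0],"twist":0,"jaw":0.15},
])

```text
time_s: 28.7
eef_pos: [0.5792, -0.0991, 0.2004]
ee_rot: [-179.9, 0.2, -0.1]
wrist_force: [-0.0, 0.4, -2.7]
finger_gap: 0.0213
finger_force: 35.0
```

Emit:
play_rows([
  {"slide":[0,0,-0.7],"twist":0,"jaw":0.15},
  {"slide":[0,0,-0.7],"twist":0,"jaw":0.15},
  {"slide":[0,0,-0.7],"twist":0,"jaw":0.15},
  {"slide":[0,0,-0.1],"twist":0,"jaw":0.15},
  {"slide":[0,0,0],"twist":0,"jaw":0.15},
  {"slide":[0,0,0],"twist":0,"jaw":0.15},
])

```text
time_s: 29.3
eef_pos: [0.5815, -0.0989, 0.0943]
ee_rot: [180.0, -0.1, -0.0]
wrist_force: [0.1, -0.2, -2.1]
finger_gap: 0.0211
finger_force: 35.0
```

Run:
```python
from h import *
b=shot("side","pics/s7.png")
s=sense();print(s["eef_pos"],s["finger_gap"])
u,v=map(int,proj("side",(.5806,-.0993,.045)));print(u,v)
cv2.imwrite("pics/v7.png",cv2.resize(b["color"][v-40:v+40,u-50:u+50,::-1],None,fx=6,fy=6,interpolation=cv2.INTER_CUBIC))
```

```text
[ 0.58211271 -0.09912454  0.09502043] 0.021224054897170844
262 155
```

View pics/v7.png

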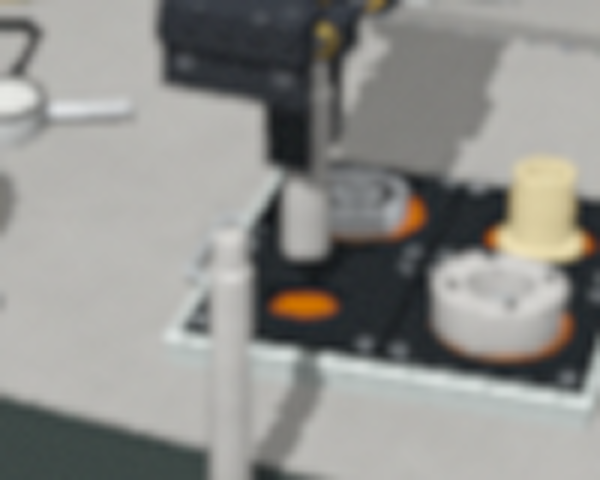

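The pin (u≈305) is right over its nest (u≈304). Lowering it.

Emit:
play_rows([
  {"slide":[0,0,-0.15],"twist":0,"jaw":0.15},
  {"slide":[0,0,-0.15],"twist":0,"jaw":0.15},
  {"slide":[0,0,-0.15],"twist":0,"jaw":0.15},
  {"slide":[0,0,-0.15],"twist":0,"jaw":0.15},
  {"slide":[0,0,-0.08],"twist":0,"jaw":0.15},
  {"slide":[0,0,-0.03],"twist":0,"jaw":0.15},
  {"slide":[0,0,0],"twist":0,"jaw":0.15},
  {"slide":[0,0,0],"twist":0,"jaw":0.15},
])

```text
time_s: 30.15
eef_pos: [0.5807, -0.0992, 0.0573]
ee_rot: [180.0, -0.0, -0.0]
wrist_force: [0.4, -0.8, -2.1]
finger_gap: 0.021
finger_force: 35.0
```

Emit:
play_rows([
  {"slide":[0,0,-0.03],"twist":0,"jaw":0.15},
  {"slide":[0,0,0],"twist":0,"jaw":0.15},
  {"slide":[0,0,0],"twist":0,"jaw":0.15},
])

```text
time_s: 30.45
eef_pos: [0.5809, -0.0992, 0.0561]
ee_rot: [180.0, -0.0, -0.0]
wrist_force: [-0.1, -0.6, -1.8]
finger_gap: 0.0209
finger_force: 35.0
```

Emit:
play_rows([
  {"slide":[0,0,0],"twist":0,"jaw":0.3},
  {"slide":[0,0,0],"twist":0,"jaw":0.5},
  {"slide":[0,0,0],"twist":0,"jaw":0.5},
  {"slide":[0,0,0],"twist":0,"jaw":0.5},
  {"slide":[0,0,0],"twist":0,"jaw":0.5},
])

```text
time_s: 30.95
eef_pos: [0.5806, -0.0991, 0.0558]
ee_rot: [180.0, -0.0, -0.0]
wrist_force: [0.1, -0.2, -0.4]
finger_gap: 0.0441
finger_force: 0.0
```

Emit:
play_rows([
  {"slide":[0,0,0.3],"twist":0,"jaw":0.5},
  {"slide":[0,0,0.6],"twist":0,"jaw":0.5},
  {"slide":[0,0,0.8],"twist":0,"jaw":0.5},
  {"slide":[0,0,0.8],"twist":0,"jaw":0.5},
  {"slide":[0,0,0.8],"twist":0,"jaw":0.5},
  {"slide":[-0.4,-0.7,0.3],"twist":0,"jaw":0.5},
  {"slide":[-0.4,-0.7,0.3],"twist":0,"jaw":0.5},
  {"slide":[-0.4,-0.7,0],"twist":0,"jaw":0.5},
  {"slide":[-0.4,-0.7,0],"twist":0,"jaw":0.5},
  {"slide":[-0.4,-0.7,0],"twist":0,"jaw":0.5},
])

```text
time_s: 31.95
eef_pos: [0.4798, -0.2754, 0.2525]
ee_rot: [179.9, -0.1, -0.0]
wrist_force: [0.6, -0.3, 0.2]
finger_gap: 0.0442
finger_force: 0.0
```

Emit:
play_rows([
  {"slide":[-0.4,-0.7,0],"twist":0,"jaw":0.5},
  {"slide":[-0.4,-0.7,0],"twist":0,"jaw":0.5},
  {"slide":[0,0,0],"twist":0,"jaw":0.5},
  {"slide":[0,0,0],"twist":0,"jaw":0.5},
  {"slide":[0,0,0],"twist":0,"jaw":0.5},
])

```text
time_s: 32.45
eef_pos: [0.4409, -0.3435, 0.2513]
ee_rot: [-180.0, -0.0, -0.0]
wrist_force: [-0.2, 0.8, 0.2]
finger_gap: 0.044
finger_force: 0.0
```

Run:
```python
from h import *
a=shot("top","pics/t8.png");b=shot("side","pics/s8.png")
cv2.imwrite("pics/v8.png",np.hstack([cv2.resize(i[...,::-1],None,fx=f,fy=f,interpolation=cv2.INTER_CUBIC) for i,f in ((a["color"][120:250,170:380],2),(b["color"][120:250,210:330],2))][:1]+[cv2.resize(b["color"][120:250,200:360,::-1],None,fx=2,fy=2,interpolation=cv2.INTER_CUBIC)]))
```

```text
(no output)
```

View pics/v8.png

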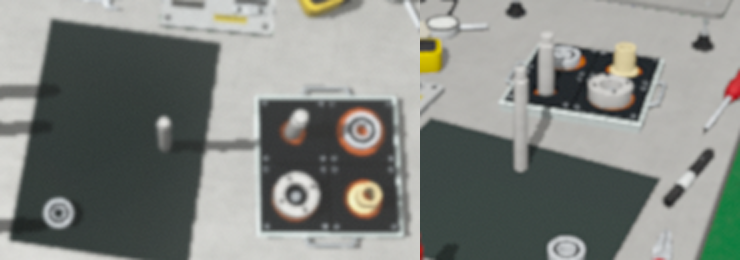

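All four parts sit upright in their nests: pin (297,125), bearing (361,130), ring (297,195) and bush (366,197) in the left view. The small bearing (59,212) and slim pin (164,130) haven't moved.

```bash
python3 -c "
from rig import *
print(sign_off())"
```

```text
the job is handed in; nothing more can be done
None
```

The kit is made up and handed in: ring, bush, larger bearing and stout pin all look upright and seated in the final pictures, with the small bearing and slim pin left where they were; the sign-off returned no verdict.

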